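Wind the hat-finishing turntable

ROBOT

A 7-joint arm with a two-finger parallel gripper is mounted at the origin on the work surface. World frame = base frame: x ahead of the robot, y to its left, z up, the work surface at z = 0. Lengths are in m, angles in rad, forces in N, time in s.
With the tool pointing down it reaches from about 0.4 to 0.875 m from the base axis. Payload 19.3 kg.
Tool frame: the origin (TCP) lies on the centre line of the jaws, within the pads' length; the fingertips stand 25 mm ahead of it and the grasp point (between the pads) lies 6 mm ahead of it; z points along the fingers, y is the line along which they close (so a half turn about z gives the same grasp; the last joint's range is limited). The gripper opens to 85 mm and grips with 20 to 120 N. Pads are 22 mm wide; open, the fingers measure 114 mm over their backs; the gripper's body (76 mm by 85 mm) begins 54 mm behind the grasp point. The pads swing forward as they close: fully open they stand 13 mm farther back than shut.
Start: joints at [1.24, 0.521, -0.036, 1.599, 0.021, 1.021, -0.113], TCP at [0.161, -0.604, 0.256] pointing down, gripper open.
Joint ranges: [-2.91, 2.91], [-0.3, 2.13], [-1.5, 1.42], [0.17, 2.43], [-1.26, 4.41], [0.16, 1.93], [-2.52, 2.52]. Speed limits (rad/s): [1.89, 1.89, 2.39, 2.39, 3.01, 3.01, 3.01].

INTERFACE

Orientations are given as a unit quaternion [x, y, z, w].
In Python, from station import move_ptp, line_to, goto_joints, gripper_to, sleep, inverse_kinematics, get_image, IKError, job_done, current_t, current_joint_positions, current_joint_vel, current_joint_efforts, current_tcp_pos, current_tool_rot, current_wrist_force, current_wrist_torque, current_width, current_gripper_force gives the robot as it stands. Calls block until the motion is done:
- move_ptp(position, orientation): joint-space move of the TCP to a pose.
- line_to(position, feed=0.15, frame=None, f_stop=None): straight line of the TCP; frame=None keeps the orientation; feed is the mean speed in m/s. With f_stop (N) it stops when the force on the tool has changed by that much, and returns True; else False.
- goto_joints(angles): joint-space move.
- gripper_to(opening, f_grip=None): opening from 0.0 (shut) to 1.0 (fully open); f_grip is the grip in N (None keeps the last); returns when the fingers have stopped.
- sleep(seconds).
- inverse_kinematics(position, orientation): joint angles nearest the present ones, or None.
- get_image(name): name is "side" or "top" or "wrist"; returns a dict with "image" (480x640x3 uint8, red, green, blue), "K" (3x3 intrinsics, pixels), "world_from_camera" (4x4, takes a point from camera to world coordinates); the wrist camera has in their place "tool_from_camera" (4x4, takes a point from camera to tool coordinates, whose origin is the TCP and whose axes are the flange's). Camera axes: x right, y down, z forward; pixel columns grow to the right and rows downward; lengths in m; the calibration is good to about 2 mm. A picture is of the moment at which its call begins: read the wrist's pose just before it. There is no depth.
A pose or a line that the arm cannot do raises IKError and nothing moves.
- job_done(): hands the job in; it is judged then, once.
Readings, each from a call of its own:
- current_t(): time.
- current_joint_positions(): joint angles.
- current_joint_vel(): joint speeds.
- current_joint_efforts(): joint torques, N m.
- current_tcp_pos(): TCP position.
- current_tool_rot(): TCP orientation.
- current_wrist_force(): force on the tool from outside, world axes, zero at the start.
- current_wrist_torque(): the same for the moment, N m.
- current_width(): opening from 0.0 (shut) to 1.0 (fully open).
- current_gripper_force(): force on a finger pad.
Only numpy, scipy, OpenCV 4.12 (cv2) and the standard library are available. Lean on these libraries where they do the work, as an engineer would, in place of code of your own. Each camera call takes 0.05 s, during which the arm holds its last target. There are 200 camera calls.

TASK

Wind up the clockwork turntable by its brass key, turning it clockwise as often as needed, until the green band on the ratchet wheel stands at the black index line. The ratchet lets nothing back, so do not overwind it into the red band; let go at the end and leave the things lying around on the bench where they are.

Things in the scene. Friction and masses are not known exactly. Their poses are not given: they have to be found in the camera images.
- turntable: Blue clockwork turntable fixed to the bench, 200 (its x) by 400 (its y) by 60 mm high. Origin on the bench under the vertical winding axis; the housing spans x -100..100 mm, y -100..300 mm. On that axis lies an aluminium ratchet wheel, 114 mm across, top face 76 mm over the bench, with the brass key standing on it
- block (a point): Top centre of the wooden hat block (150 mm across) on the turntable's 176 mm platter, 200 mm along the turntable's y from the winding axis, 163 mm above the bench; not to be handled
- index (a point): Fixed black index line on a white block at the wheel's edge, 76 mm from the winding axis towards the turntable's +x; block top 72 mm above the bench
- pawl_knob (a point): Black knob of the sprung brass pawl on the turntable's -y side, about 105 mm from the winding axis, 71 mm above the bench. The pawl (up to 80 mm high) lets the 20-tooth wheel turn only the winding way, 18 degrees (0.314 rad) a tooth: let go, the key springs back to the last tooth passed. It adds up to 0.1 N m while climbing a tooth, then clicks in
- key_grip (a point): Centre of the key's brass wing bar, on the winding axis, 115 mm above the bench. The bar is 88 mm long along the point's x, 12 mm thick along its y, 30 mm high (100 to 130 mm above the bench) on an 18 mm stem; z up. It turns with the key. Grip it across its thickness from above; fingertips may reach down to 85 mm above the bench
- key_wing (a point): Point on the key bar, 35 mm from key_grip along the bar (its +x wing), same height: shows with key_grip which way the bar points
- key (a joint): Key and wheel angle, rad, growing as wound (clockwise from above) = scale reading at the index: white line 0, ticks every 10 deg, longer every 30, green 4.61-5.24 (264-300 deg), red from 5.41, stop 5.93. At 0 the key's x is along the turntable's x. The spring pulls back 0.05 N m at 0, 0.15 at 5.9. It rests near 4.75 and 5.06 (both green) and each 0.314 below; wind slightly past one, let go
- ashpot: Loose grey cast ash pot, 120 mm across, 45 mm high, origin under its centre; bystander
- spray: Loose red spray can, 60 mm across, 190 mm high, origin under its centre; bystander
- carton: Loose open cardboard carton 170 x 130 x 85 mm, origin under its centre; bystander
- driver: Loose screwdriver lying along its x; bystander

How it is judged:
On the way:
1. the wheel is wound half way, past the 150 degree line (value of joint key above 2.62 rad), for 0.2 s.
At the end, for the whole second after the job is handed in: The released key rests with the wheel's green band at the index line (joint key between 4.6 and 5.25 rad) and does not move (value of joint key between 4.6 and 5.25 rad and velocity of joint key between -0.1 and 0.1 rad/s); the robot touches nothing.
It fails at once if the spring is overwound: the red band reaches the index line (value of joint key above 5.42 rad).
It fails at once if a bystander is pushed more than 30 mm or tipped (distance of any of ashpot, spray, carton, driver from where it was at the start of the episode above 0.03 m or angle between spray's own z axis and vertical above 0.5 rad).
It also fails if it takes over 61 s, if anything falls off the work surface, if the arm or the gripper's body presses on something with over 40 N, if the wrist force passes 120 N, or if a joint passes its speed limit or range.

## Working session

There is one attempt and no reset: what is moved stays moved. The work goes in short steps, each a Python script; the robot and the scene stay as the last script left them, time stands still between calls to the robot, and variables do not carry over. Pictures are saved under pics/ and viewed, at most 10 in all, crops included, and the job is handed in when it is done.

```bash
mkdir -p pics; ls; python3 - <<'E'
from station import *
import cv2,numpy as np
for n in("top","side"):
    d=get_image(n);cv2.imwrite(f"pics/{n}0.png",d["image"][:,:,::-1]);np.savez(n+"0.npz",**d)
    print(n,d["K"].tolist(),np.round(d["world_from_camera"],3).tolist())
print(current_t(),current_tool_rot())
E
```

```text
pics
top [[511.88176118148476, 0.0, 319.1998810714706], [0.0, 511.88176118148476, 240.60057564982543], [0.0, 0.0, 1.0]] [[-0.004, -0.989, 0.146, 0.3], [-1.0, 0.004, -0.002, -0.201], [0.001, -0.146, -0.989, 1.201], [0.0, 0.0, 0.0, 1.0]]
side [[497.055946379571, 0.0, 322.44105317339836], [0.0, 497.055946379571, 235.20899752106115], [0.0, 0.0, 1.0]] [[-0.927, -0.225, 0.301, 0.113], [-0.375, 0.551, -0.745, 0.683], [0.002, -0.804, -0.595, 0.804], [0.0, 0.0, 0.0, 1.0]]
0.1 [ 9.91509904e-01  1.30030216e-01 -8.13237763e-05 -4.95750170e-04]
```

View pics/top0.png

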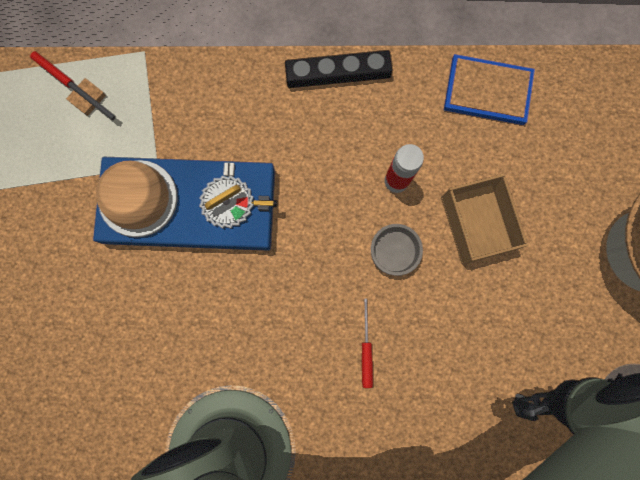

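View pics/side0.png

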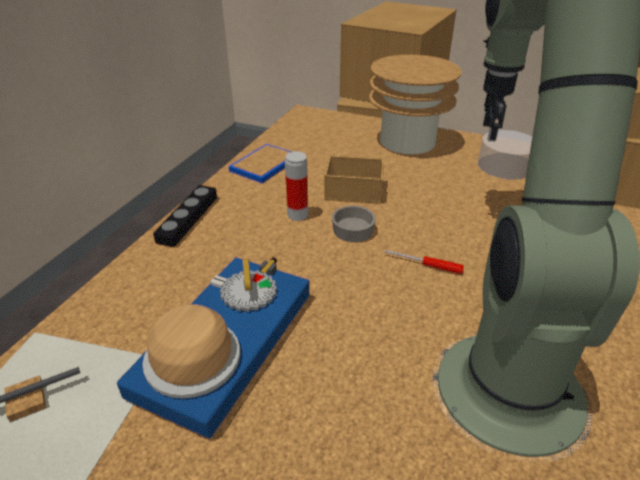

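The top view shows the wheel centre at about (227,202), the bar running (205,207)–(243,187), the index at (229,168), and green at lower right. That puts the key at roughly 56° and matches the platter on the left (+y).

```bash
cat > h.py <<'E'
import numpy as np,cv2
def cast(d,uv,z):
    T=d["world_from_camera"];r=T[:3,:3]@np.linalg.solve(d["K"],[uv[0],uv[1],1]);o=T[:3,3]
    return o+r*(z-o[2])/r[2]
def proj(d,p):
    q=np.linalg.inv(d["world_from_camera"])@[*p,1];q=d["K"]@q[:3];return q[:2]/q[2]
E
python3 - <<'E'
from h import *
from station import *
from scipy.spatial.transform import Rotation as R
d=np.load("top0.npz");im=d["image"];hsv=cv2.cvtColor(im,cv2.COLOR_RGB2HSV)
def m(lo,hi,box):
    k=cv2.inRange(hsv,np.array(lo),np.array(hi));o=np.zeros_like(k);x0,y0,x1,y1=box;o[y0:y1,x0:x1]=k[y0:y1,x0:x1];return o
b=m((100,100,40),(125,255,255),(80,140,290,265))
hull=cv2.convexHull(cv2.findNonZero(b))
# housing top plane at z=.06
P=np.array([cast(d,p[0],.06)[:2] for p in hull],np.float32)
print("rect",cv2.minAreaRect(P),cv2.boundingRect(hull))
w=m((0,0,120),(179,50,255),(195,172,258,232));n,l,s,c=cv2.connectedComponentsWithStats(w);i=1+s[1:,4].argmax()
h=cv2.convexHull(cv2.findNonZero((l==i).astype(np.uint8)));cc,r=cv2.minEnclosingCircle(h);print("wheel",cc,r,cast(d,cc,.076))
k=m((12,120,90),(28,255,255),(195,172,252,222));n,l,s,c=cv2.connectedComponentsWithStats(k);i=1+s[1:,4].argmax()
br=cv2.minAreaRect(cv2.findNonZero((l==i).astype(np.uint8)));print("bar",br,s[i])
B=np.array([cast(d,q,.13)[:2] for q in cv2.boxPoints(br)]);print(B,B.mean(0))
cv2.imwrite("pics/crop.png",cv2.resize(im[150:260,190:300,::-1],None,fx=5,fy=5,interpolation=2))
E
```

```text
rect ((0.5566560626029968, 0.10270386189222336), (0.39844390749931335, 0.201007679104805), 87.46070861816406) (94, 157, 180, 93)
wheel (225.13157653808594, 199.1677703857422) 28.28436851501465 [0.5604204 0.0075838 0.076    ]
bar ((221.807861328125, 195.86741638183594), (5.261904716491699, 38.58729934692383), 58.570438385009766) [205 185  35  24 196]
[[ 0.53821759  0.04252621]
 [ 0.58212223 -0.02694546]
 [ 0.57219628 -0.03302296]
 [ 0.5284074   0.03639473]] [0.55523588 0.00473813]
```

View pics/crop.png

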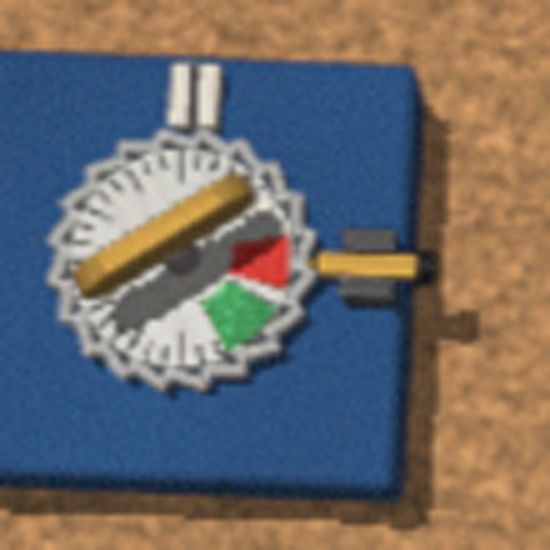

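The crop agrees. Green sits about 134° clockwise from the index and the bar is at -57.7°, so key ≈ 0.97 and the axis is at about (0.555, 0.004). Next I check whether one joint-7 stroke is enough.

```bash
cat >> h.py <<'E'
from scipy.spatial.transform import Rotation as R
YAW=np.radians(-2.54)
def quat(yaw): # tool x at world yaw, z down
    return (R.from_euler('z',yaw)*R.from_euler('x',np.pi)).as_quat()
E
python3 - <<'E'
from h import *
from station import *
for k in(0.98,0.98+np.pi/2,0.98+np.pi,0.98+1.5*np.pi):
    q=inverse_kinematics([.555,.004,.25],quat(YAW-k));print(round(k,2),None if q is None else np.round(q,2))
    q=inverse_kinematics([.555,.004,.121],quat(YAW-k));print(round(k,2),None if q is None else np.round(q,2))
q=current_joint_positions();print(R.from_quat(current_tool_rot()).as_matrix()[:,0])
E
```

```text
0.98 [-0.53  0.48  0.58  1.82 -0.31  0.94 -2.41]
0.98 [-0.28  0.61  0.23  1.9  -0.22  0.65 -2.51]
2.55 [ 0.71  0.73 -1.27  1.75  0.74  1.24  1.35]
2.55 [ 0.69  0.98 -1.28  1.86  1.04  1.18  1.15]
4.12 [ 0.42  0.5  -0.74  1.77  0.39  1.02  0.08]
4.12 [ 0.35  0.68 -0.66  1.87  0.57  0.79 -0.07]
5.69 [ 0.25  0.45 -0.5   1.78  0.26  0.98 -1.37]
5.69 [ 0.12  0.61 -0.32  1.88  0.29  0.69 -1.4 ]
[ 9.66184272e-01  2.57852575e-01 -3.23416556e-05]
```

One stroke would exceed joint 7's range, so I'll use two. The first starts with q7 near 0 and goes to about -2.35, then I regrip. First I approach high and check with the wrist camera.

```bash
python3 - <<'E'
from h import *
from station import *
line_to([.161,-.604,.30])
move_ptp([.555,.004,.27],quat(YAW-.98-np.pi))
p=current_tcp_pos();r=current_tool_rot();d=get_image("wrist")
T=np.eye(4);T[:3,:3]=R.from_quat(r).as_matrix();T[:3,3]=p
d["world_from_camera"]=T@d["tool_from_camera"];d.pop("tool_from_camera")
np.savez("wrist0.npz",**d);im=d["image"]
k=cv2.inRange(cv2.cvtColor(im,cv2.COLOR_RGB2HSV),(12,120,90),(28,255,255))
n,l,s,c=cv2.connectedComponentsWithStats(k)
for i in range(1,n):
    if s[i,4]>300:
        br=cv2.minAreaRect(cv2.findNonZero((l==i).astype(np.uint8)))
        B=np.array([cast(d,q,.13)[:2] for q in cv2.boxPoints(br)]);print(br,B.round(4).tolist(),B.mean(0))
for z in(.076,.13):print(proj(d,[.555,.004,z]))
print(current_t(),p,np.round(current_joint_positions(),2))
cv2.imwrite("pics/w0.png",im[:,:,::-1])
E
```

```text
((322.3990478515625, 207.45779418945312), (53.09800338745117, 11.974821090698242), 88.72696685791016) [[0.5324, 0.0373], [0.5399, 0.0421], [0.5622, 0.0077], [0.5544, 0.0027]] [0.54723697 0.02247102]
((274.2638854980469, 283.5251770019531), (9.991507530212402, 42.180641174316406), 34.508522033691406) [[0.5414, -0.0691], [0.5431, -0.0324], [0.5512, -0.0332], [0.5496, -0.0701]] [ 0.54631713 -0.05119749]
[318.28115917 217.4634075 ]
[318.51697602 233.17298702]
3.1583 [0.55507476 0.00302269 0.26991689] [ 0.44  0.49 -0.76  1.74  0.38  1.06  0.09]
```

View pics/w0.png

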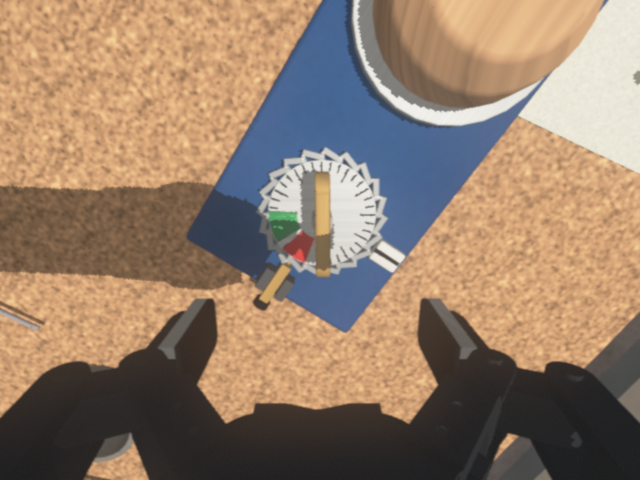

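The wrist view shows the bar as a vertical stripe at column ~322.5, the wheel centre at about (323,211.5), and the fingers closing across the bar. Combined with the top view, the axis is at about (0.556, 0.0075). I'll descend, grip, and read the force to check centring.

```bash
python3 - <<'E'
from h import *
from station import *
q=quat(YAW-.965-np.pi)
move_ptp([.556,.0075,.20],q)
print(line_to([.556,.0075,.119],feed=.08,f_stop=10))
print(current_tcp_pos(),np.round(current_wrist_force(),1))
gripper_to(0,f_grip=30);sleep(.3)
print(current_width(),current_gripper_force(),np.round(current_wrist_force(),1),np.round(current_wrist_torque(),2))
print(current_tcp_pos(),np.round(current_joint_positions(),2),current_t())
M=R.from_quat(current_tool_rot()).as_matrix();print("tool-frame F",M.T@np.array(current_wrist_force()))
E
```

```text
False
[0.55625955 0.0075257  0.11943011] [-0.3  0.4 -0.4]
0.1904419848080474 29.623721837997437 [ 4.8  3.4 -1. ] [ 0.56 -1.04 -0.  ]
[0.55674424 0.00793784 0.11929976] [ 0.34  0.68 -0.65  1.87  0.56  0.79 -0.05] 5.6417
tool-frame F [0.34248432 5.86827415 1.02274854]
```

```bash
cat >> h.py <<'E'
from station import *
def wind(yaw0,c,total,step=.33):
    """turn the gripped key by total rad with joint 7, easing the side force as it goes"""
    c=np.array(c,float);done=0;n=int(np.ceil(total/step))
    q=np.array(current_joint_positions())
    for i in range(n+1):
        M=R.from_quat(current_tool_rot()).as_matrix();F=M.T@np.array(current_wrist_force())
        print(i,round(done,2),"F",np.round(F,1),"Mz",round(current_wrist_torque()[2],2),"q7",round(q[6],2),c.round(4),round(current_t(),1))
        if i==n: break
        c[:2]+=(M[:,1]*np.clip(F[1]*.00008,-.001,.001))[:2]
        done+=total/n
        qn=q.copy();qn[6]-=total/n
        s=inverse_kinematics(c,quat(yaw0-done))
        if s is not None and np.abs(np.array(s)-qn).max()<.15: qn=np.array(s)
        else: print("j7 only")
        goto_joints(list(qn));q=qn
    return c
E
python3 - <<'E'
from h import *
c=wind(YAW-.965-np.pi,[.5563,.0077,.119],2.31)
np.save("c.npy",c)
cv2.imwrite("pics/t1.png",cv2.resize(get_image("top")["image"][140:260,180:300,::-1],None,fx=5,fy=5,interpolation=2))
E
```

```text
0 0 F [0.3 5.9 1. ] Mz -0.0 q7 -0.05 [0.5563 0.0077 0.119 ] 5.6
1 0.33 F [-0.   0.4 -4.5] Mz 0.05 q7 -0.33 [0.5567 0.008  0.119 ] 6.0
2 0.66 F [-3.4  1.5 -7.1] Mz 0.08 q7 -0.6 [0.5567 0.008  0.119 ] 6.4
3 0.99 F [-3.6  1.1 -8.2] Mz 0.03 q7 -0.87 [0.5568 0.0079 0.119 ] 6.8
4 1.32 F [ -2.7   1.1 -10.6] Mz 0.16 q7 -1.14 [0.5569 0.0079 0.119 ] 7.1
5 1.65 F [ -4.    0.7 -12.3] Mz 0.11 q7 -1.4 [0.557  0.0079 0.119 ] 7.5
6 1.98 F [ -3.5   1.  -13.1] Mz 0.09 q7 -1.66 [0.557  0.0078 0.119 ] 7.9
7 2.31 F [ -2.6   1.4 -13.8] Mz -0.12 q7 -1.92 [0.557  0.0077 0.119 ] 8.2
```

View pics/t1.png

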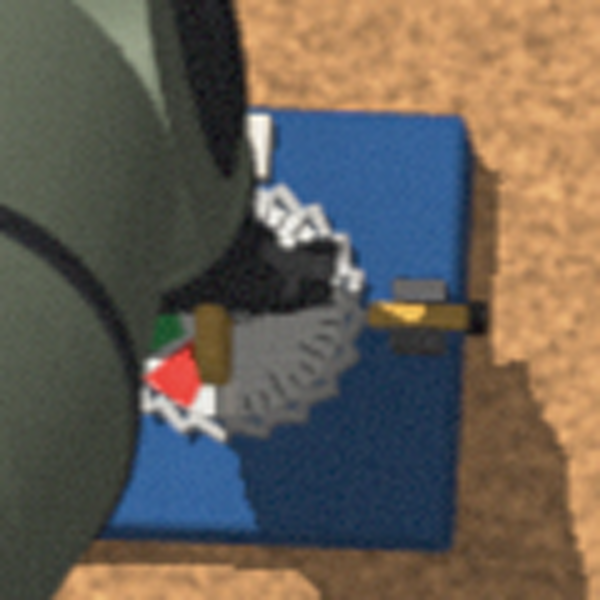

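The first stroke worked: the bar now lies along the turntable's x, green is at the left, and the key is about 3.27. I'll release, turn the tool back half a turn, and measure the bar angle from the wrist.

```bash
python3 - <<'E'
from h import *
c=np.load("c.npy")
gripper_to(1.0);sleep(.2)
line_to([c[0],c[1],.22])
move_ptp([c[0],c[1],.25],quat(YAW-3.17))
p=current_tcp_pos();r=current_tool_rot();d=get_image("wrist");T=np.eye(4);T[:3,:3]=R.from_quat(r).as_matrix();T[:3,3]=p
d["world_from_camera"]=T@d["tool_from_camera"];im=d["image"]
k=cv2.inRange(cv2.cvtColor(im,cv2.COLOR_RGB2HSV),(12,120,60),(28,255,255));k[:,:280]=0;k[:,370:]=0;k[:140]=0;k[330:]=0
n,l,s,cc=cv2.connectedComponentsWithStats(k)
for i in range(1,n):
    if s[i,4]>150:print(cv2.minAreaRect(cv2.findNonZero((l==i).astype(np.uint8))),s[i])
print(proj(d,[*c[:2],.13]),p,np.round(current_joint_positions(),2),current_t())
cv2.imwrite("pics/w1.png",im[:,:,::-1])
E
```

```text
[317.78852373 242.9738684 ] [0.55692254 0.00782725 0.24979053] [ 0.7   0.73 -1.27  1.75  0.74  1.24  0.73] 12.3667
```

View pics/w1.png

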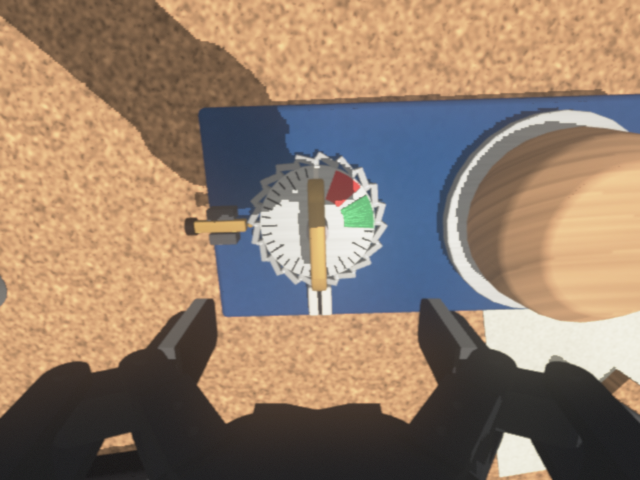

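The wrist view shows the bar from (316,180) to (319,290), centred and within ~1.5° of the tool. The index is at (319,302) and green at (358,213), so the key is at about 3.17. I'll do the second stroke of 1.75 rad to 4.92.

```bash
python3 - <<'E'
from h import *
c=np.load("c.npy")
print(line_to([c[0],c[1],.119],feed=.1,f_stop=10))
gripper_to(0,f_grip=30);sleep(.2);print(current_width(),current_gripper_force())
c=wind(YAW-3.17,c,1.75)
sleep(.2);gripper_to(1.0);sleep(.3)
line_to([c[0],c[1],.25])
M=R.from_quat(current_tool_rot());print(current_t(),np.round(current_joint_positions(),2))
cv2.imwrite("pics/w2.png",get_image("wrist")["image"][:,:,::-1])
E
```

```text
False
0.19291518949960423 29.22982692718506
0 0 F [ 1.3  1.1 -4.7] Mz -0.02 q7 0.59 [0.557  0.0077 0.119 ] 14.7
1 0.29 F [-6.2  1.3  1.3] Mz 0.09 q7 0.33 [0.557  0.0078 0.119 ] 15.0
2 0.58 F [-4.1  0.6 -2.3] Mz 0.09 q7 0.07 [0.5571 0.0079 0.119 ] 15.4
3 0.88 F [-5.5  1.  -5.1] Mz 0.09 q7 -0.19 [0.5571 0.008  0.119 ] 15.8
4 1.17 F [-6.1 -0.5 -6.5] Mz -0.08 q7 -0.45 [0.5572 0.008  0.119 ] 16.1
5 1.46 F [-5.6 -0.4 -7.6] Mz -0.24 q7 -0.7 [0.5571 0.008  0.119 ] 16.5
6 1.75 F [-5.6  0.6 -9.9] Mz -0.29 q7 -0.95 [0.5571 0.008  0.119 ] 16.8
19.0417 [ 0.51  0.56 -0.9   1.76  0.49  1.07 -0.81]
```

View pics/w2.png

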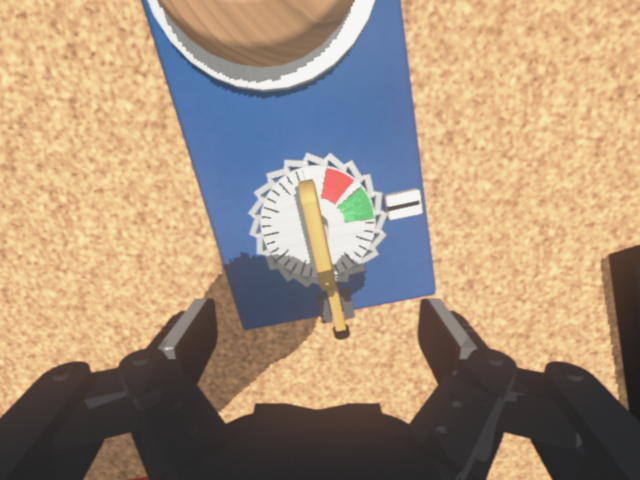

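The green band straddles the index line: green is at (358,206), the line at (403,205), and the wheel centre at (317,220). The line is about 8–9° inside the band and the bar has sprung back ~10°, so the key rests at about 4.75.

```bash
python3 -c "
from station import *
print(job_done())"
```

```text
the job is handed in; nothing more can be done
None
```

I wound the key in two strokes and let it go; it rests at about 4.75 rad, judging by the camera, with the green band at the index line. The arm is lifted clear, and the job is handed in after about 19 s.

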